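# Sort the glassware after a water test

### The job

Put away what is left on the lab bench after the water test: stand the two white-capped vials upright in the two-bay tray, one in each bay; stand both black rubber stoppers on the floor of the round dish, narrow end down; and lay the square photometer cell flat inside the shallow lined steel tray, near its middle and lengthwise along it. Leave the beaker and the brown jar standing where they are.

Things in the scene. Friction and masses are not known exactly. Their poses are not given: they have to be found in the camera images.
- vial_a_mid (a point): A closed glass sample vial standing upright: cylinder 28 mm in diameter and 60 mm high, the top 16 mm being a white screw cap 25 mm in diameter, with a blank paper label round the glass; about 35 g. This point is its centre, 30 mm above its underside; z up along its axis. The two vials are alike and either may take either bay.
- vial_b_mid (a point): A closed glass sample vial standing upright: cylinder 28 mm in diameter and 60 mm high, the top 16 mm being a white screw cap 25 mm in diameter, with a blank paper label round the glass; about 35 g. This point is its centre, 30 mm above its underside; z up along its axis. The two vials are alike and either may take either bay.
- stopper_a_mid (a point): A black rubber stopper standing narrow end down: 34 mm high, foot 28 mm in diameter widening over the lower 18 mm to a straight collar 36 mm in diameter (the upper 16 mm, the part to grip); about 40 g. This point is its centre, 17 mm above its underside; z up along its axis. The two stoppers are alike.
- stopper_b_mid (a point): A black rubber stopper standing narrow end down: 34 mm high, foot 28 mm in diameter widening over the lower 18 mm to a straight collar 36 mm in diameter (the upper 16 mm, the part to grip); about 40 g. This point is its centre, 17 mm above its underside; z up along its axis. The two stoppers are alike.
- cell_mid (a point): The photometer cell, a square bar of pale frosted glass with a white end cap, lying on its side: 56 mm long, 14 mm wide, 14 mm high, about 20 g. This point is its centre, 7 mm above its underside; x along its length (towards the cap), z up.
- vial_tray: The vial tray, fixed: white plastic, 68 mm (its x) by 132 mm (its y) outside, 12 mm high, walls and divider 4 mm thick, floor 4 mm thick. A divider across the middle makes two bays, each 60 mm square inside, with centres 32 mm from the tray's centre along +y and -y of the tray. Origin at the centre of its underside, on the bench; z up.
- dish: The stopper dish, fixed: a round white ceramic dish with a low wall, about 140 mm across outside, about 130 mm inside, 14 mm high, floor 4 mm thick. Room for both stoppers side by side. Origin at the centre of its underside, on the bench; z up.
- cell_tray: The cell tray, fixed: a shallow steel tray lined with grey felt, 88 mm (its x) by 120 mm (its y) outside, rim 3 mm wide and 8 mm high above the bench, lined floor 4 mm above the bench. Its length runs along its y. Origin at the centre of its underside, on the bench; z up.
- beaker: A glass beaker, open and empty, standing among the things, 50 mm across and 62 mm high; to be left alone. Origin at the centre of its underside.
- jar: A brown glass jar with a bare metal lid, standing among the things, 46 mm across and 60 mm high; to be left alone. Origin at the centre of its underside.
There are look-alikes about, which are no part of the job. What is shaped like the part that bears stopper_a_mid but purple or red is not meant. What is shaped like the part that bears stopper_b_mid but orange or pink is not meant.

How it is judged (in metres and radians):
At the end, for the whole second after the job is handed in: One upright vial on the floor of each bay (centre within 22 mm across); both stoppers upright on the dish floor, within 55 mm of its centre; the cell flat on the cell tray's floor, within 30 mm across and 32 mm along of its middle and 0.35 rad of its length; all released, at rest (((x of vial_a_mid in the frame of vial_tray between -0.022 and 0.022 m and y of vial_a_mid in the frame of vial_tray between 0.009 and 0.055 m and x of vial_b_mid in the frame of vial_tray between -0.022 and 0.022 m and y of vial_b_mid in the frame of vial_tray between -0.055 and -0.009 m) or (x of vial_a_mid in the frame of vial_tray between -0.022 and 0.022 m and y of vial_a_mid in the frame of vial_tray between -0.055 and -0.009 m and x of vial_b_mid in the frame of vial_tray between -0.022 and 0.022 m and y of vial_b_mid in the frame of vial_tray between 0.009 and 0.055 m)) and z of each of vial_a_mid, vial_b_mid in the frame of vial_tray below 0.04 m and angle between each of vial_a_mid, vial_b_mid's own z axis and vertical below 0.15 rad and horizontal distance between each of stopper_a_mid, stopper_b_mid and dish below 0.055 m and z of each of stopper_a_mid, stopper_b_mid in the frame of dish below 0.027 m and angle between each of stopper_a_mid, stopper_b_mid's own z axis and vertical below 0.2 rad and x of cell_mid in the frame of cell_tray between -0.03 and 0.03 m and y of cell_mid in the frame of cell_tray between -0.032 and 0.032 m and z of cell_mid in the frame of cell_tray below 0.016 m and angle between the x axis of cell_mid and the y axis of cell_tray, either way round below 0.35 rad and linear speed of each of vial_a, vial_b, stopper_a, stopper_b, cell below 0.02 m/s); the robot touches nothing.
It fails at once if the beaker is shifted by more than 25 mm or tipped (distance of beaker from where it was at the start of the episode above 0.025 m or angle between beaker's own z axis and vertical above 0.3 rad).
It fails at once if the brown jar is shifted by more than 25 mm or tipped (distance of jar from where it was at the start of the episode above 0.025 m or angle between jar's own z axis and vertical above 0.3 rad).
It also fails if it takes over 120 s, if anything falls off the work surface, if the arm or the gripper's body presses on something with over 40 N, if the wrist force passes 120 N, or if a joint passes its speed limit or range.

### The arm

A 6-joint arm with a two-finger parallel gripper is mounted at the origin on the work surface. World frame = base frame: x ahead of the robot, y to its left, z up, the work surface at z = 0. Lengths are in mm, angles in degrees, forces in N, time in s.
With the tool pointing down it reaches from about 425 to 1125 mm from the base axis. Payload 14.9 kg.
Tool frame: the origin (TCP) lies at the very end of the fingers, on their centre line; the grasp point (between the pads) lies 19 mm behind it; z points along the fingers, y is the line along which they close (so a half turn about z gives the same grasp; the last joint's range is limited). The gripper opens to 91 mm and grips with 3 to 60 N. Pads are 32 mm wide; open, the fingers measure 118 mm over their backs; the gripper's body (76 mm by 178 mm) begins 60 mm behind the grasp point.
Start: joints at [66.503, 21.709, 99.362, -0, 58.929, -1.908], TCP at [257.571, 650.903, 213.932] pointing down, gripper open.
Joint ranges: [-158.91, 158.91], [-42.39, 125.64], [0.06, 152.35], [-60.88, 240.88], [17.5, 164.5], [-176.32, 176.32]. Speed limits (degrees/s): [108.29, 108.29, 136.94, 180, 180, 180].

### API

Orientations are given as a 3x3 rotation matrix whose columns are the frame's x, y, z axes.
In Python, from station import bot gives the robot as it stands.
- The arm moves only by the tool play_rows, never from a script. Its argument "motion" is a list of rows, each a list of 7 numbers: the turn, a rotation vector about the world's x, y, z in rad, then the shift along the world's x, y, z in m, then the closure, from 0 (fully open) to 1 (shut). A call has 1 to 10 rows; each row shifts and turns the commanded pose from where the row before left it; what a row does not reach is not made up. A row lasts 1/10 s, in which the tool goes at most 50 mm and 8.59 degrees, less where a joint would pass 70% of its speed; a pose out of reach is approached as far as the arm can. A call is refused whole if a number of a shift passes 0.05 or a number of a turn 0.15, either way. A call with a gripper value outside its range is refused whole. The fingers move at their own pace and stop on an object; "newtons" is the grip in N (left out, the last holds). Time passes only in rows, so rows that do not move let the fingers close. It gives the time, the measured TCP pose, the force, the opening and the grip force at its end, in the units of the state.
- bot.state(): the state, without advancing time (a new reading comes with each control period).
- bot.grab_frame(name): name is "side" or "top"; returns a dict with "img" (384x512x3 uint8, blue, green, red), "z_map" (384x512 float32, mm along the optical axis (not along the pixel's ray), 0 where there is no reading), "fov_y" (degrees; the focal length in pixels is half the picture's height over the tangent of half this angle, whatever the lens; pixels are square), "cx", "cy" (the principal point, pixels), "k1" (the pictures are not rectified: a ray, as slopes to the right and down, at radius r is drawn at 1 + k1 r^2 times it, then the intrinsics apply), "rvec" (rotation vector, rad) and "tvec" (3), from world to camera coordinates, as OpenCV has them. Camera axes: x right, y down, z forward; pixel columns grow to the right and rows downward; lengths in mm; the calibration is good to about 2 mm. A picture is of the moment at which its call begins.
- bot.close_job(): hands the job in; it is judged then, once.
The state is a dict: "clock": time; "joint_pos": joint angles; "dq": joint speeds; "joint_efforts": joint torques, N m; "tcp_pos": TCP position; "orientation": TCP orientation; "contact_force": force on the tool from outside, world axes, zero at the start; "ft_torque": the same for the moment, N m; "finger_gap": finger opening in mm; "grasp_force": force on a finger pad.
Only numpy, scipy, OpenCV 4.12 (cv2) and the standard library are available. Lean on these libraries where they do the work, as an engineer would, in place of code of your own. Each camera call takes 0.05 s, during which the arm holds its last target. There are 200 camera calls.

## Working session

There is one attempt and no reset: what is moved stays moved. The work goes in short steps, Python scripts to look and compute and a tool call to move; the robot and the scene stay as the last step left them, time stands still between calls to the robot, and variables do not carry over. Pictures are saved under pics/ and viewed, at most 14 in all, crops included, and the job is handed in when it is done.

Besides the shell and the picture viewer there is one more tool, called after "Emit:" as name([rows], argument=value, ...), one row to a line, values as JSON. play_rows: Moves the arm, as the interface text tells. Its arguments: {"type":"object","properties":{"motion":{"type":"array","items":{"type":"array","items":{"type":"number"}}},"newtons":{"type":"number"}},"required":["motion"]}

```bash
mkdir -p pics; cat > h.py <<'E'
import numpy as np, cv2, pickle
from station import bot
def grab(n):
    f=bot.grab_frame(n); cv2.imwrite(f'pics/{n}_{bot.state()["clock"]:.2f}.png',f['img']); pickle.dump(f,open(n+'.pkl','wb')); return f
def load(n): return pickle.load(open(n+'.pkl','rb'))
def cam(f):
    h,w=f['img'].shape[:2]; fl=h/2/np.tan(np.radians(f['fov_y'])/2)
    return np.array([[fl,0,f['cx']],[0,fl,f['cy']],[0,0,1]]),np.array([f['k1'],0,0,0,0.]),cv2.Rodrigues(np.array(f['rvec'],float))[0],np.array(f['tvec'],float).ravel()
def px2w(f,pts,z):
    "intersect pixel rays with the plane z (mm)"
    K,D,R,t=cam(f); u=cv2.undistortPoints(np.array(pts,float).reshape(-1,1,2),K,D).reshape(-1,2)
    d=np.c_[u,np.ones(len(u))]@R; c=-R.T@t
    return c+d*((np.broadcast_to(z,len(u))-c[2])/d[:,2])[:,None]
def w2px(f,P):
    K,D,R,t=cam(f); return cv2.projectPoints(np.array(P,float).reshape(-1,1,3),cv2.Rodrigues(R)[0],t,K,D)[0].reshape(-1,2)
def cloud(f):
    K,D,R,t=cam(f); h,w=f['z_map'].shape; g=np.stack(np.meshgrid(np.arange(w),np.arange(h)),-1).reshape(-1,1,2).astype(float)
    u=cv2.undistortPoints(g,K,D).reshape(-1,2); z=f['z_map'].reshape(-1,1)
    return ((np.c_[u,np.ones(len(u))]*z-t)@R).reshape(h,w,3)
E
python3 - <<'E'
from h import *
import glob
for n in('side','top'):
    f=grab(n); K,D,R,t=cam(f); print(n,K[0,0],f['cx'],f['cy'],f['k1'],-R.T@t,R[2])
    cv2.imwrite(f'pics/{n}0.png',cv2.resize(f['img'],(800,600),interpolation=cv2.INTER_CUBIC))
print(bot.state())
E
```

```text
side 407.0808315737209 259.9376519763093 191.68582079975855 -0.0030158927870556356 [ 187.76808375 -548.60573581  821.97534982] [ 0.34600872  0.57063166 -0.7447533 ]
top 392.8388660451981 258.2245919424017 189.59624022885188 -0.00905939426753364 [ 435.57137606   60.75110669 1239.78750852] [ 0.10241563 -0.01481082 -0.99463143]
{'clock': 0.1, 'joint_pos': array([ 6.65049821e+01,  2.17365046e+01,  9.93931809e+01,  1.21463852e-04,
        5.89277232e+01, -1.90975917e+00]), 'dq': array([ 0.02747677, -0.11742369, -0.05748326, -0.11261088, -0.014669  ,
       -0.00717475]), 'joint_efforts': array([ 3.48522764e-03, -7.65045404e+01, -4.35290694e+01,  6.53949799e-02,
        3.98386689e-02, -8.22738775e-05]), 'tcp_pos': array([257.40013356, 650.56622481, 213.33377349]), 'orientation': array([[-9.29870758e-01,  3.67886141e-01, -4.01120643e-04],
       [ 3.67886358e-01,  9.29870305e-01, -9.18179159e-04],
       [ 3.52047872e-05, -1.00135476e-03, -9.99999498e-01]]), 'contact_force': array([ 0.01509656, -0.60424515,  0.71164163]), 'ft_torque': array([-0.03191432, -0.00362557,  0.03733002]), 'grasp_force': 0.0, 'finger_gap': 91.0049179968047}
```

View pics/top0.png

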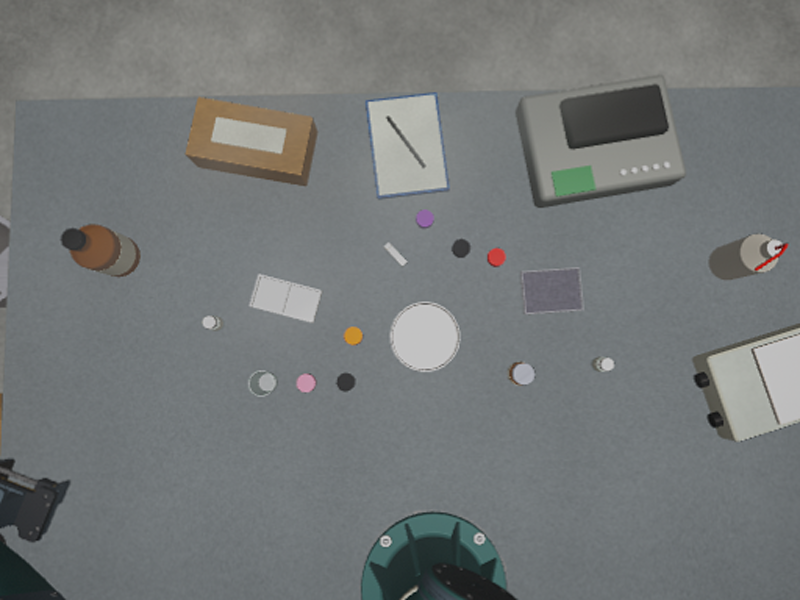

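View pics/side0.png

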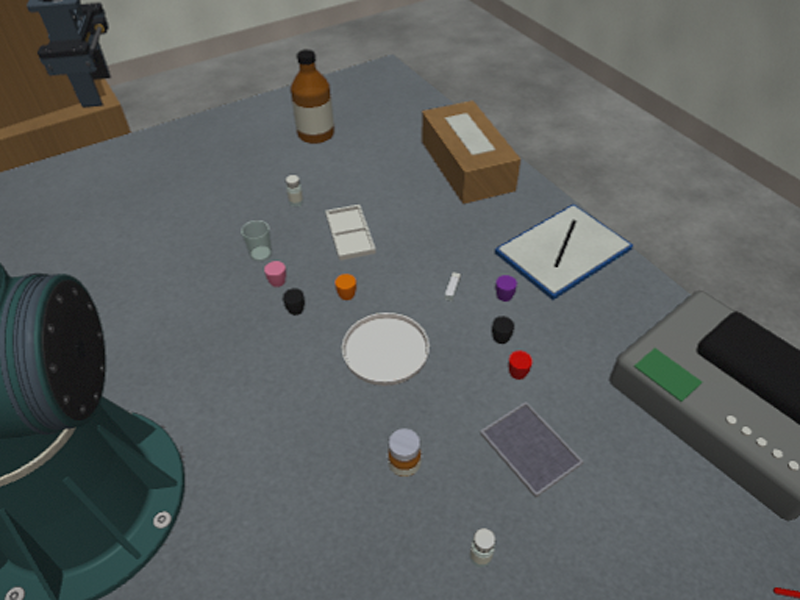

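The top view shows vials at (210,322) and (604,364), the cell at (395,254), the dish at (425,337), the cell tray at (552,291), and the vial tray at (285,298). The beaker is at (264,382) and the jar at (522,373).

Stopper-shaped candidates are black (461,248), black (346,382), purple (425,218), red (497,257), orange (353,335) and pink (306,382). The two black ones fit the description; I'll confirm them in a crop.

```bash
python3 - <<'E'
from h import *
f=load('top'); im=f['img']
c=im[130:255,125:400]; cv2.imwrite('pics/topcrop.png',cv2.resize(c,None,fx=2.9,fy=2.9,interpolation=cv2.INTER_CUBIC))
g=load('side'); cv2.imwrite('pics/sidecrop.png',cv2.resize(g['img'][95:370,140:400],None,fx=2.15,fy=2.15,interpolation=cv2.INTER_CUBIC))
P=cloud(f); bench=np.median(P[270:300,150:350,2]); print('bench',bench)
m=((P[...,2]>6)&(P[...,2]<90)).astype(np.uint8)
n,L,s,cc=cv2.connectedComponentsWithStats(m)
for i in range(1,n):
    if 8<s[i,4]<900:
        q=P[L==i]; print((cc[i]).round(1),s[i,4],'med',np.median(q,0).round(0),'min',q.min(0).round(0),'max',q.max(0).round(0),'bgr',np.median(im[L==i],0))
E
```

```text
bench -0.30085730550527134
[271.7 139.7] 111 med [716.  -4.  33.] min [700. -20.   8.] max [734.  14.  40.] bgr [161. 103. 143.]
[ 79.1 164.9] 339 med [643. 583.  51.] min [617. 575.   6.] max [696. 629.  90.] bgr [101. 109. 110.]
[295.  158.4] 107 med [656. -74.  33.] min [639. -90.  20.] max [672. -58.  41.] bgr [61. 60. 59.]
[463.4 167.9] 337 med [ 609. -589.   50.] min [ 582. -627.    6.] max [ 650. -582.   90.] bgr [79. 85. 88.]
[252.7 162.2] 80 med [650.  57.  13.] min [625.  35.   7.] max [673.  79.  19.] bgr [187. 187. 187.]
[317.3 164.3] 115 med [ 635. -143.   33.] min [ 619. -161.    9.] max [ 652. -127.   40.] bgr [ 62.  66. 197.]
[361.4 172.4] 25 med [ 611. -285.    9.] min [ 598. -315.    6.] max [ 614. -263.   12.] bgr [138. 133. 132.]
[338.3 173.2] 12 med [ 609. -214.    7.] min [ 603. -228.    6.] max [ 613. -198.   12.] bgr [144.5 141.  139.5]
[347.2 175.4] 11 med [ 603. -241.    7.] min [ 590. -247.    6.] max [ 609. -234.    9.] bgr [115. 105. 107.]
[352.1 174. ] 9 med [ 605. -257.    7.] min [ 599. -266.    6.] max [ 612. -250.   11.] bgr [114. 105. 107.]
[182.3 1
[... 1109 characters left out ...]
43.  33.] min [469. 128.  20.] max [503. 159.  40.] bgr [ 47. 141. 196.]
[278.9 212. ] 9 med [490. -21.   7.] min [484. -28.   6.] max [496. -15.  10.] bgr [194. 194. 194.]
[385.7 232.8] 106 med [ 417. -338.   56.] min [ 404. -362.    6.] max [ 432. -331.   67.] bgr [155.5 157.5 155.5]
[332.9 238.7] 212 med [ 404. -177.   58.] min [ 381. -201.    8.] max [ 427. -160.   64.] bgr [176. 168. 166.]
[166.7 245. ] 161 med [397. 329.  44.] min [375. 294.   7.] max [422. 342.  66.] bgr [113. 116. 108.]
[195.8 244.7] 115 med [395. 236.  33.] min [380. 220.  16.] max [413. 254.  40.] bgr [168. 146. 195.]
[221.3 244.1] 110 med [396. 160.  33.] min [378. 143.  20.] max [411. 175.  40.] bgr [57. 56. 56.]
```

View pics/topcrop.png

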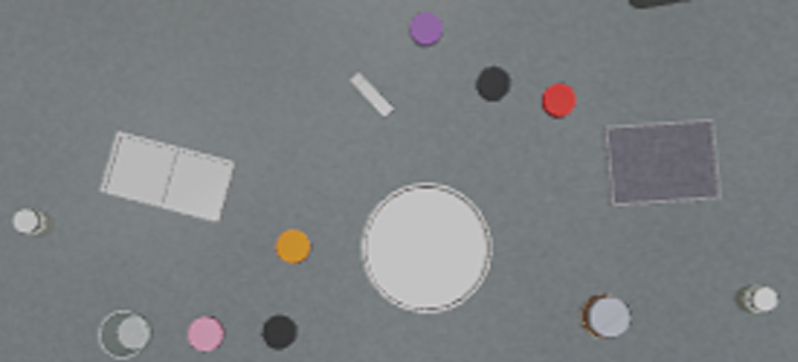

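View pics/sidecrop.png

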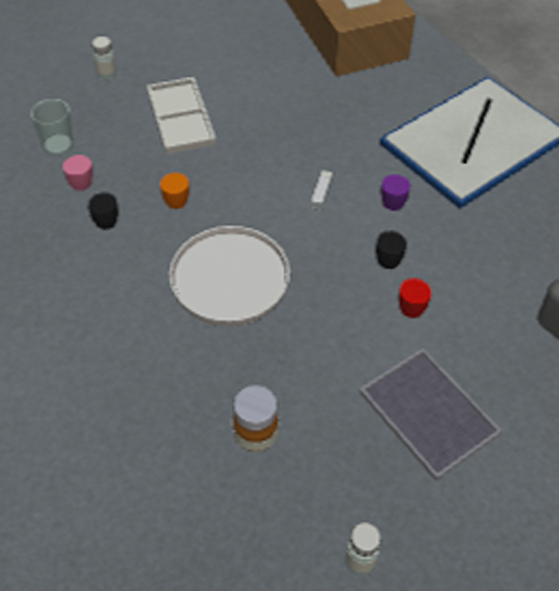

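The crop confirms two plain black stoppers, at crop (493,84) and (279,332). Their neighbours are clearly coloured purple, red, orange and pink. Next I compute positions from the pixels in both views.

```bash
python3 - <<'E'
from h import *
f=load('top'); g=load('side')
T=lambda p,z:px2w(f,np.array(p)/2.9+[125-.33,130-.33],z).round(1)
S=lambda p,z:px2w(g,np.array(p)/2.15+[140-.27,95-.27],z).round(1)
print('stop',T([(493,84),(279,332)],34)[:,:2].tolist(),S([(391,242),(104,203)],34)[:,:2].tolist())
print('vial',T([(25,221),(765,299)],60)[:,:2].tolist(),S([(102,44),(366,535)],60)[:,:2].tolist())
print('cell',T([(356,77),(387,112)],14)[:,:2].tolist(),S([(326,174),(317,200)],14)[:,:2].tolist())
v=T([(118,131),(234,160),(219,221),(101,191)],12);print('vt',v[:,:2].tolist(),v.mean(0), S([(147,84),(194,77),(215,137),(165,149)],12)[:,:2].mean(0))
c=T([(605,127),(712,120),(720,198),(612,206)],8);print('ct',c[:,:2].tolist(),c.mean(0),S([(422,351),(499,430),(437,476),(361,389)],8)[:,:2].mean(0))
print('dish',T([(427,248)],14),S([(230,272)],14))
print('beaker',T([(124,334)],62),S([(52,112)],62),'jar',T([(609,317)],60),S([(256,405)],60))
print('pink/orange/red/purple',T([(206,333),(293,246),(559,100),(426,29)],34)[:,:2].tolist())
E
```

```text
stop [[654.0, -73.1], [395.7, 160.4]] [[657.8, -71.3], [398.8, 161.9]]
vial [[516.8, 418.8], [417.7, -344.4]] [[517.4, 416.4], [420.8, -341.7]]
cell [[668.7, 74.0], [629.4, 41.2]] [[668.0, 75.3], [632.8, 44.0]]
vt [[615.5, 333.5], [580.9, 208.1], [515.1, 225.0], [550.6, 351.8]] [565.525 279.6    12.   ] [567.05  283.875]
ct [[608.3, -197.1], [613.4, -315.2], [527.4, -319.3], [521.5, -200.9]] [ 567.65  -258.125    8.   ] [ 569.45  -256.125]
dish [[480.6   1.8  14. ]] [[483.    3.3  14. ]]
beaker [[398.5 316.4  62. ]] [[401.4 317.9  62. ]] jar [[ 403.3 -181.6   60. ]] [[ 405.3 -182.4   60. ]]
pink/orange/red/purple [[396.6, 236.8], [485.4, 144.3], [635.0, -143.5], [715.7, -2.8]]
```

Averaged positions in mm:

| Thing | Position | Note |
|---|---|---|
| Vial 1 | (517, 417) | |
| Vial 2 | (419, -343) | |
| Stopper A | (656, -72) | |
| Stopper B | (397, 161) | |
| Cell | (649, 58) | axis at 40° |
| Vial tray bays | (574, 312) and (557, 250) | |
| Dish | (482, 2) | |
| Cell tray | (568, -257) | y axis at 92.7° |

I start with vial 1.

Emit:
play_rows([
  [0,0,0,0.026,-0.0233,-0.0094,0.3],
  [0,0,0,0.026,-0.0233,-0.0094,0.3],
  [0,0,0,0.026,-0.0233,-0.0094,0.3],
  [0,0,0,0.026,-0.0233,-0.0094,0.3],
  [0,0,0,0.026,-0.0233,-0.0094,0.3],
  [0,0,0,0.026,-0.0233,-0.0094,0.3],
  [0,0,0,0.026,-0.0233,-0.0094,0.3],
  [0,0,0,0.026,-0.0233,-0.0094,0.3],
  [0,0,0,0.026,-0.0233,-0.0094,0.3],
  [0,0,0,0.026,-0.0233,-0.0094,0.3],
], newtons=15)

```text
clock: 1.1
tcp_pos: [518.4, 416.7, 119.3]
orientation: [[-0.93, 0.368, -0.0], [0.368, 0.93, -0.0], [0.0, -0.0, -1.0]]
contact_force: [0.4, 0.9, -0.6]
finger_gap: 63.7
grasp_force: 0.0
```

Emit:
play_rows([
  [0,0,0,0,0,-0.03,0.3],
  [0,0,0,0,0,-0.03,0.3],
  [0,0,0,0,0,-0.025,0.3],
  [0,0,0,0,0,-0.018,0.3],
  [0,0,0,0,0,0,0.3],
  [0,0,0,0,0,0,0.8],
  [0,0,0,0,0,0,0.8],
  [0,0,0,0,0,0,0.8],
  [0,0,0,0,0,0,0.8],
  [0,0,0,0,0,0,0.8],
])

```text
clock: 2.1
tcp_pos: [517.8, 418.2, 17.5]
orientation: [[-0.93, 0.368, 0.001], [0.368, 0.93, 0.001], [-0.0, 0.001, -1.0]]
contact_force: [-0.6, 0.8, 4.1]
finger_gap: 27.1
grasp_force: 15.0
```

Emit:
play_rows([
  [0,0,0,0,0,0.015,0.8],
  [0,0,0,0,0,0.025,0.8],
  [0,0,0,0.0115,-0.0212,0,0.8],
  [0,0,0,0.0115,-0.0212,0,0.8],
  [0,0,0,0.0115,-0.0212,0,0.8],
  [0,0,0,0.0115,-0.0212,0,0.8],
  [0,0,0,0.0115,-0.0212,0,0.8],
  [0,0,0,0,0,0,0.8],
  [0,0,0,0,0,-0.015,0.8],
  [0,0,0,0,0,-0.01,0.8],
])

```text
clock: 3.1
tcp_pos: [574.6, 312.3, 31.1]
orientation: [[-0.93, 0.368, -0.0], [0.368, 0.93, 0.0], [0.0, -0.0, -1.0]]
contact_force: [0.3, -0.1, -0.3]
finger_gap: 27.5
grasp_force: 15.0
```

```bash
python3 - <<'E'
from h import *
s=bot.state(); print(s['tcp_pos'],s['finger_gap'],s['grasp_force'],s['contact_force'])
g=grab('side'); cv2.imwrite('pics/s1.png',cv2.resize(g['img'][80:250,120:300],None,fx=3.4,fy=3.4,interpolation=cv2.INTER_CUBIC))
print(w2px(g,[[574.5,312,4]]))
E
```

```text
[574.57885539 312.34183603  31.07139604] 27.473971613366302 15.000085830688477 [ 0.2959098  -0.06980694 -0.30788589]
[[221.44147157 142.00766203]]
```

View pics/s1.png

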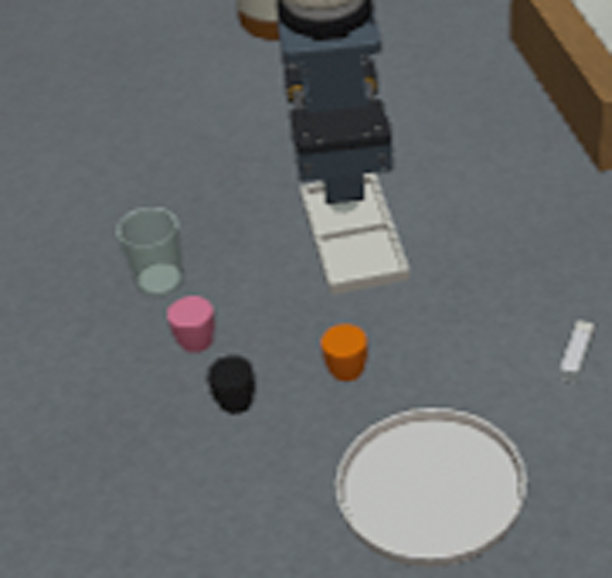

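The vial hangs over the far bay at crop (344,205), well inside its walls. I lower it the last 9 mm, release and rise.

Emit:
play_rows([
  [0,0,0,0,0,-0.005,0.8],
  [0,0,0,0,0,-0.0045,0.8],
  [0,0,0,0,0,0,0.8],
  [0,0,0,0,0,0,0.55],
  [0,0,0,0,0,0,0.5],
  [0,0,0,0,0,0,0.5],
  [0,0,0,0,0,0.02,0.5],
  [0,0,0,0,0,0.03,0.45],
  [0,0,0,0,0,0.04,0.34],
  [0,0,0,-0.01,-0.01,0.01,0.34],
])

```text
clock: 4.15
tcp_pos: [567.7, 303.4, 126.9]
orientation: [[-0.93, 0.368, 0.006], [0.368, 0.93, 0.003], [-0.004, 0.005, -1.0]]
contact_force: [0.7, 0.1, 0.4]
finger_gap: 59.7
grasp_force: 0.0
```

Emit:
play_rows([
  [0,0,0,-0.0278,-0.0235,0,0.34],
  [0,0,0,-0.0278,-0.0235,0,0.34],
  [0,0,0,-0.0278,-0.0235,-0.01,0.34],
  [0,0,0,-0.0278,-0.0235,-0.01,0.34],
  [0,0,0,-0.0278,-0.0235,-0.01,0.34],
  [0,0,0,-0.0278,-0.0235,-0.01,0.34],
  [0,0,0,0,0,-0.02,0.34],
  [0,0,0,0,0,0,0.34],
])

```text
clock: 4.95
tcp_pos: [396.9, 160.2, 61.3]
orientation: [[-0.93, 0.369, -0.002], [0.369, 0.93, -0.001], [0.002, -0.001, -1.0]]
contact_force: [0.2, 0.5, 0.0]
finger_gap: 59.9
grasp_force: 0.0
```

```bash
python3 - <<'E'
from h import *
s=bot.state(); print(s['tcp_pos'],s['joint_pos'],s['contact_force'])
g=grab('side'); cv2.imwrite('pics/s2.png',cv2.resize(g['img'][80:250,120:300],None,fx=3.4,fy=3.4,interpolation=cv2.INTER_CUBIC))
E
```

```text
[396.91384972 160.17134726  61.33928833] [ 1.88551543e+01  1.31695321e+01  1.32926377e+02  1.13326736e-03
  3.40339462e+01 -4.95186936e+01] [0.17823999 0.53956799 0.0349975 ]
```

View pics/s2.png

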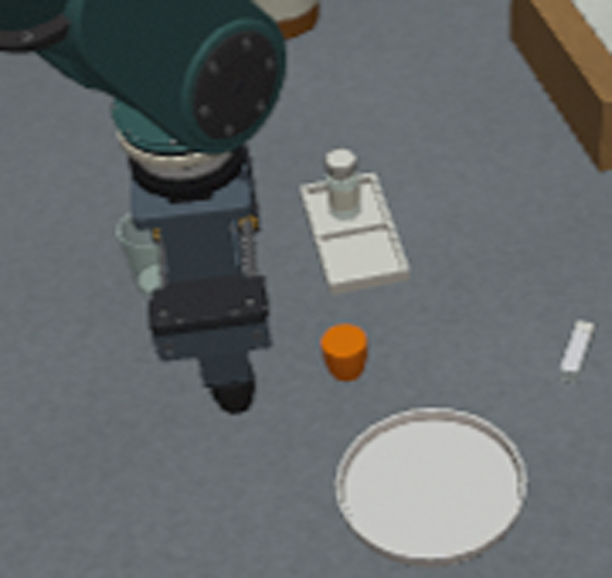

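Vial 1 stands upright in the far bay, at crop (343,185). The fingers are over the black stopper at (233,390), so I go down and grip.

Emit:
play_rows([
  [0,0,0,0,0,-0.02,0.34],
  [0,0,0,0,0,-0.02,0.34],
  [0,0,0,0,0,-0.0135,0.34],
  [0,0,0,0,0,0,0.34],
  [0,0,0,0,0,0,0.75],
  [0,0,0,0,0,0,0.75],
  [0,0,0,0,0,0,0.75],
  [0,0,0,0,0,0,0.75],
  [0,0,0,0,0,0.02,0.75],
  [0,0,0,0,0,0.04,0.75],
])

```text
clock: 6.0
tcp_pos: [396.6, 160.3, 68.1]
orientation: [[-0.93, 0.368, -0.004], [0.368, 0.93, -0.001], [0.003, -0.003, -1.0]]
contact_force: [-0.0, 0.7, 0.7]
finger_gap: 35.3
grasp_force: 15.0
```

Emit:
play_rows([
  [0,0,0,0.012,-0.0296,0,0.75],
  [0,0,0,0.012,-0.0296,0,0.75],
  [0,0,0,0.012,-0.0296,0,0.75],
  [0,0,0,0.012,-0.0296,0,0.75],
  [0,0,0,0.012,-0.0296,0,0.75],
  [0,0,0,0,0,-0.01,0.75],
  [0,0,0,0,0,-0.02,0.75],
  [0,0,0,0,0,-0.015,0.75],
  [0,0,0,0,0,-0.007,0.75],
  [0,0,0,0,0,0,0.75],
])

```text
clock: 7.0
tcp_pos: [457.5, 13.2, 16.3]
orientation: [[-0.93, 0.368, -0.002], [0.368, 0.93, 0.0], [0.002, -0.001, -1.0]]
contact_force: [0.0, -0.3, -1.3]
finger_gap: 35.1
grasp_force: 15.0
```

Emit:
play_rows([
  [0,0,0,0,0,-0.004,0.75],
  [0,0,0,0,0,0,0.75],
  [0,0,0,0,0,0,0.45],
  [0,0,0,0,0,0,0.43],
  [0,0,0,0,0,0,0.43],
  [0,0,0,0,0,0.02,0.43],
  [0,0,0,0,0,0.03,0.4],
  [0,0,0,0.015,-0.005,0.02,0.34],
  [0,0,0,0.04,-0.015,0,0.34],
  [0,0,0,0.04,-0.015,0,0.34],
])

```text
clock: 8.0
tcp_pos: [554.7, -22.5, 84.1]
orientation: [[-0.93, 0.367, 0.002], [0.367, 0.93, -0.0], [-0.002, 0.001, -1.0]]
contact_force: [-0.4, -0.0, 0.1]
finger_gap: 60.2
grasp_force: 0.0
```

Emit:
play_rows([
  [0,0,0,0.0345,-0.0166,0,0.34],
  [0,0,0,0.0345,-0.0166,0,0.34],
  [0,0,0,0.0345,-0.0166,0,0.34],
  [0,0,0,0,0,-0.01,0.34],
  [0,0,0,0,0,-0.025,0.34],
  [0,0,0,0,0,-0.025,0.34],
  [0,0,0,0,0,-0.015,0.34],
  [0,0,0,0,0,0,0.34],
])

```text
clock: 8.8
tcp_pos: [655.0, -71.5, 5.9]
orientation: [[-0.93, 0.368, -0.004], [0.368, 0.93, 0.0], [0.003, -0.001, -1.0]]
contact_force: [-0.8, -0.8, 0.8]
finger_gap: 60.2
grasp_force: 0.0
```

Emit:
play_rows([
  [0,0,0,0,0,0,0.75],
  [0,0,0,0,0,0,0.75],
  [0,0,0,0,0,0,0.75],
  [0,0,0,0,0,0,0.75],
  [0,0,0,0,0,0.02,0.75],
  [0,0,0,0,0,0.04,0.75],
  [0,0,0,-0.02,0.009,0,0.75],
  [0,0,0,-0.025,0.011,0,0.75],
  [0,0,0,-0.025,0.011,0,0.75],
  [0,0,0,-0.025,0.011,0,0.75],
])

```text
clock: 9.8
tcp_pos: [560.9, -29.6, 68.3]
orientation: [[-0.93, 0.368, 0.001], [0.368, 0.93, -0.0], [-0.001, 0.0, -1.0]]
contact_force: [0.2, 0.2, -0.5]
finger_gap: 35.3
grasp_force: 15.0
```

Emit:
play_rows([
  [0,0,0,-0.027,0.0112,0,0.75],
  [0,0,0,-0.026,0.0112,0,0.75],
  [0,0,0,0,0,0,0.75],
  [0,0,0,0,0,-0.01,0.75],
  [0,0,0,0,0,-0.02,0.75],
  [0,0,0,0,0,-0.015,0.75],
  [0,0,0,0,0,-0.007,0.75],
  [0,0,0,0,0,0,0.75],
])

```text
clock: 10.6
tcp_pos: [508.8, -7.7, 14.9]
orientation: [[-0.93, 0.368, -0.001], [0.368, 0.93, 0.0], [0.001, -0.0, -1.0]]
contact_force: [0.9, 0.4, -1.0]
finger_gap: 35.5
grasp_force: 15.0
```

```bash
python3 - <<'E'
from h import *
s=bot.state(); print(s['tcp_pos'],s['contact_force'],s['finger_gap'])
g=grab('side'); cv2.imwrite('pics/s3.png',cv2.resize(g['img'][100:280,180:370],None,fx=3.3,fy=3.3,interpolation=cv2.INTER_CUBIC))
E
```

```text
[508.803227    -7.71783857  14.88928455] [ 0.88211342  0.38096085 -0.99737752] 35.493556947264736
```

View pics/s3.png

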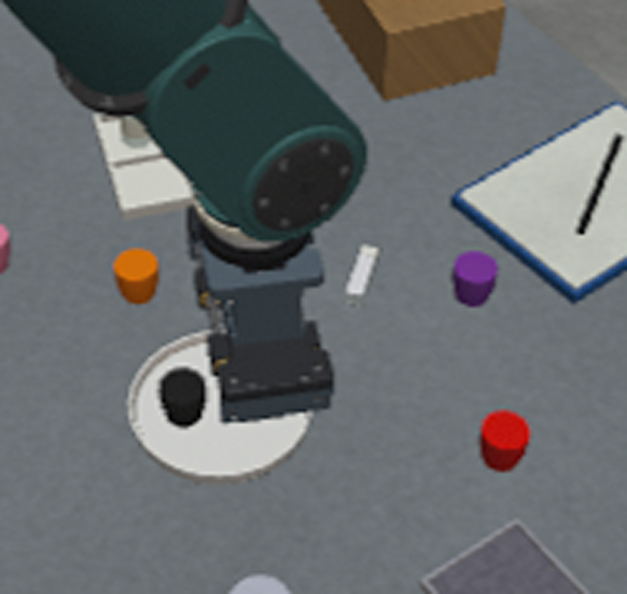

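The first stopper stands upright in the dish at crop (183,397), and the second is held beside it. I lower 3 mm, release and rise.

Emit:
play_rows([
  [0,0,0,0,0,-0.003,0.75],
  [0,0,0,0,0,0,0.75],
  [0,0,0,0,0,0,0.45],
  [0,0,0,0,0,0,0.43],
  [0,0,0,0,0,0,0.43],
  [0,0,0,0,0,0.02,0.43],
  [0,0,0,0,0,0.03,0.4],
  [0,0,-0.13,0.01,0.005,0.025,0.4],
  [0,0,-0.14,0.02,0.01,0,0.4],
  [0,0,-0.14,0.02,0.01,0,0.4],
])

```text
clock: 11.65
tcp_pos: [559.9, 17.8, 89.2]
orientation: [[-0.702, 0.712, 0.002], [0.712, 0.702, -0.0], [-0.001, 0.001, -1.0]]
contact_force: [0.0, -0.7, -0.2]
finger_gap: 54.6
grasp_force: 0.0
```

Emit:
play_rows([
  [0,0,-0.138,0.009,0.0041,0,0.45],
  [0,0,-0.138,0.009,0.0041,0,0.45],
  [0,0,-0.138,0.009,0.0041,0,0.45],
  [0,0,-0.138,0.009,0.0041,0,0.45],
  [0,0,-0.138,0.009,0.0041,0,0.45],
  [0,0,-0.138,0.009,0.0041,0,0.45],
  [0,0,-0.138,0.009,0.0041,0,0.45],
  [0,0,-0.138,0.009,0.0041,0,0.45],
  [0,0,-0.138,0.009,0.0041,0,0.45],
  [0,0,-0.138,0.009,0.0041,0,0.45],
])

```text
clock: 12.65
tcp_pos: [649.1, 58.7, 88.0]
orientation: [[0.566, 0.824, -0.0], [0.824, -0.566, 0.0], [-0.0, -0.0, -1.0]]
contact_force: [0.2, 0.1, -0.2]
finger_gap: 50.1
grasp_force: 0.0
```

Emit:
play_rows([
  [0,0,-0.138,0,0,-0.01,0.45],
  [0,0,-0.138,0,0,-0.02,0.45],
  [0,0,0,0,0,-0.015,0.45],
  [0,0,0,0,0,0,0.45],
])

```text
clock: 13.05
tcp_pos: [647.3, 58.4, 40.9]
orientation: [[0.763, 0.646, -0.003], [0.646, -0.763, -0.0], [-0.003, -0.002, -1.0]]
contact_force: [-0.3, -0.1, -0.2]
finger_gap: 50.4
grasp_force: 0.0
```

```bash
python3 - <<'E'
from h import *
s=bot.state(); print(s['tcp_pos'],s['orientation'].round(3).tolist(),s['finger_gap'])
g=grab('side'); cv2.imwrite('pics/s4.png',cv2.resize(g['img'][130:250,215:375],None,fx=5,fy=5,interpolation=cv2.INTER_CUBIC))
print((w2px(g,[[656,64,14],[s['tcp_pos'][0],s['tcp_pos'][1],14]])-[215,130])*5)
E
```

```text
[647.27477456  58.40362154  40.8515079 ] [[0.763, 0.646, -0.003], [0.646, -0.763, -0.0], [-0.003, -0.002, -1.0]] 50.37541031459849
[[375.50686245 249.22534696]
 [368.07208494 261.70455225]]
```

View pics/s4.png

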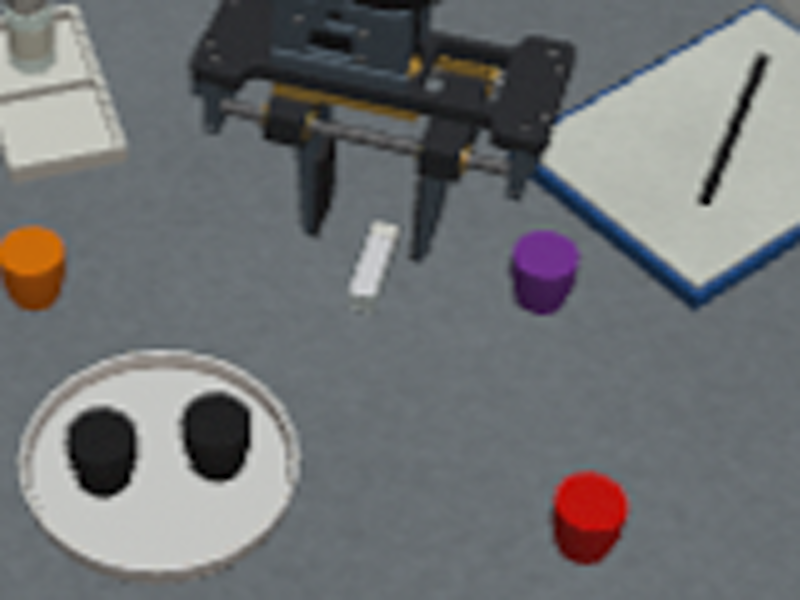

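Both stoppers stand in the dish, at (102,450) and (217,436). The cell is centred at (373,260) between the fingers and aligned. I descend and grip gently.

Emit:
play_rows([
  [0,0,0,0.001,0,-0.02,0.45],
  [0,0,0,0,0,-0.013,0.45],
  [0,0,0,0,0,-0.006,0.45],
  [0,0,0,0,0,0,0.45],
  [0,0,0,0,0,0,0.45],
], newtons=12)

```text
clock: 13.6
tcp_pos: [650.0, 58.5, 4.4]
orientation: [[0.765, 0.644, 0.0], [0.644, -0.765, 0.0], [0.0, 0.0, -1.0]]
contact_force: [-0.4, -0.4, 0.3]
finger_gap: 50.2
grasp_force: 0.0
```

Emit:
play_rows([
  [0,0,0,0,0,-0.002,0.5],
  [0,0,0,0,0,0,0.95],
  [0,0,0,0,0,0,0.95],
  [0,0,0,0,0,0,0.95],
  [0,0,0,0,0,0,0.95],
  [0,0,0,0,0,0,0.95],
  [0,0,0,0,0,0.02,0.95],
  [0,0,0,0,0,0.04,0.95],
  [0,0,0,0,0,0.02,0.95],
  [0,0,0,0,0,0,0.95],
])

```text
clock: 14.6
tcp_pos: [651.6, 58.6, 85.0]
orientation: [[0.766, 0.643, 0.005], [0.643, -0.766, 0.0], [0.004, 0.003, -1.0]]
contact_force: [0.4, 1.8, 0.1]
finger_gap: 13.8
grasp_force: 12.0
```

Emit:
play_rows([
  [0,0,0.1,-0.0091,-0.035,0,0.95],
  [0,0,0.1,-0.0091,-0.035,0,0.95],
  [0,0,0.1,-0.0091,-0.035,0,0.95],
  [0,0,0.1,-0.0091,-0.035,0,0.95],
  [0,0,0.1,-0.0091,-0.035,0,0.95],
  [0,0,0.1,-0.0091,-0.035,0,0.95],
  [0,0,0.1,-0.0091,-0.035,0,0.95],
  [0,0,0.1,-0.0091,-0.035,0,0.95],
  [0,0,0.12,-0.0091,-0.035,0,0.95],
  [0,0,0,0,0,-0.02,0.95],
])

```text
clock: 15.6
tcp_pos: [568.1, -260.4, 62.8]
orientation: [[-0.05, 0.999, 0.003], [0.999, 0.05, -0.002], [-0.002, 0.003, -1.0]]
contact_force: [-0.1, 0.5, -0.5]
finger_gap: 14.0
grasp_force: 12.0
```

Emit:
play_rows([
  [0,0,0,0,0,-0.025,0.95],
  [0,0,0,0,0,-0.015,0.95],
  [0,0,0,0,0,-0.008,0.95],
  [0,0,0,0,0,0,0.95],
])

```text
clock: 16.0
tcp_pos: [567.3, -255.9, 12.7]
orientation: [[-0.048, 0.999, -0.002], [0.999, 0.048, 0.001], [0.001, -0.002, -1.0]]
contact_force: [-0.6, -0.2, 0.4]
finger_gap: 13.6
grasp_force: 12.0
```

```bash
python3 - <<'E'
from h import *
s=bot.state(); print(s['tcp_pos'],s['orientation'].round(3).tolist(),s['finger_gap'],s['contact_force'])
g=grab('side'); cv2.imwrite('pics/s5.png',cv2.resize(g['img'][220:360,270:400],None,fx=4.2,fy=4.2,interpolation=cv2.INTER_CUBIC))
E
```

```text
[ 567.26362968 -255.94216205   12.70871315] [[-0.048, 0.999, -0.002], [0.999, 0.048, 0.001], [0.001, -0.002, -1.0]] 13.554243375559404 [-0.59365025 -0.20369737  0.3633055 ]
```

View pics/s5.png

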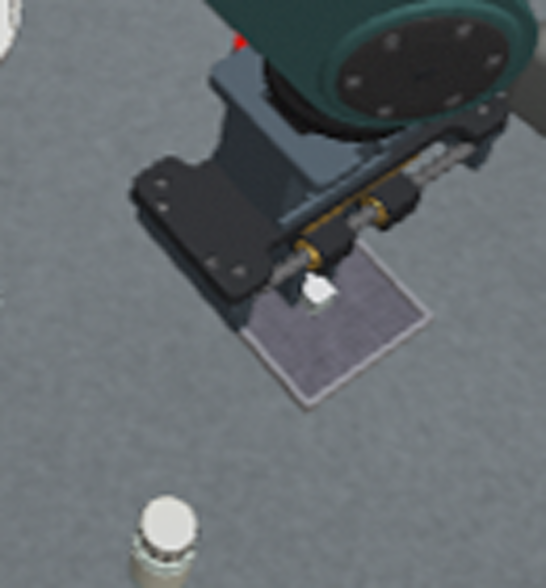

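The cell's white end shows at (318,290), inside the tray and along its length. I lower 6 mm, release and rise.

Emit:
play_rows([
  [0,0,0,0,0,-0.004,0.95],
  [0,0,0,0,0,-0.002,0.95],
  [0,0,0,0,0,0,0.95],
  [0,0,0,0,0,0,0.6],
  [0,0,0,0,0,0,0.58],
  [0,0,0,0,0,0,0.58],
  [0,0,0,0,0,0.02,0.58],
  [0,0,0,0,0,0.04,0.45],
  [0,0,0,0,0,0.04,0.34],
  [0,0,0,0,0,0,0.34],
])

```text
clock: 17.05
tcp_pos: [570.6, -257.8, 113.1]
orientation: [[-0.048, 0.999, 0.007], [0.999, 0.048, -0.003], [-0.004, 0.006, -1.0]]
contact_force: [-0.6, 0.5, -0.0]
finger_gap: 58.5
grasp_force: 0.0
```

Emit:
play_rows([
  [0,0,0,-0.0298,-0.0172,0,0.34],
  [0,0,0,-0.0298,-0.0172,0,0.34],
  [0,0,0,-0.0298,-0.0172,0,0.34],
  [0,0,0,-0.0298,-0.0172,0,0.34],
  [0,0,0,-0.0298,-0.0172,0,0.34],
  [0,0,0,0,0,-0.005,0.34],
  [0,0,0,0,0,-0.03,0.34],
  [0,0,0,0,0,-0.03,0.34],
  [0,0,0,0,0,-0.025,0.34],
  [0,0,0,0,0,0,0.34],
], newtons=15)

```text
clock: 18.05
tcp_pos: [417.6, -340.9, 15.0]
orientation: [[-0.048, 0.999, -0.004], [0.999, 0.048, 0.003], [0.003, -0.003, -1.0]]
contact_force: [-0.9, 0.3, 0.7]
finger_gap: 60.1
grasp_force: 0.0
```

Emit:
play_rows([
  [0,0,0,0,0,0,0.8],
  [0,0,0,0,0,0,0.8],
  [0,0,0,0,0,0,0.8],
  [0,0,0,0,0,0,0.8],
  [0,0,0,0,0,0,0.8],
  [0,0,0,0,0,0.02,0.8],
  [0,0,0,0,0,0.03,0.8],
  [0,0,0,0.01,0,0.03,0.8],
  [0,0,0,0.02,0,0.02,0.8],
  [0,0,0,0.03,0,0,0.8],
])

```text
clock: 19.05
tcp_pos: [480.1, -343.5, 121.2]
orientation: [[-0.047, 0.999, 0.003], [0.999, 0.047, -0.003], [-0.003, 0.003, -1.0]]
contact_force: [0.2, -0.6, -0.0]
finger_gap: 27.1
grasp_force: 15.0
```

Emit:
play_rows([
  [0,0,0,0.0052,0.0395,0,0.8],
  [0,0,0,0.0052,0.0395,0,0.8],
  [0,0,0,0.0052,0.0395,0,0.8],
  [0,0,0,0.0052,0.0395,0,0.8],
  [0,0,0,0.0052,0.0395,0,0.8],
  [0,0,0,0.0052,0.0395,0,0.8],
  [0,0,0,0.0052,0.0395,0,0.8],
  [0,0,0,0.0052,0.0395,0,0.8],
  [0,0,0,0.0052,0.0395,0,0.8],
  [0,0,0,0.0052,0.0395,0,0.8],
])

```text
clock: 20.05
tcp_pos: [530.8, 54.1, 118.2]
orientation: [[-0.048, 0.999, 0.0], [0.999, 0.048, 0.0], [-0.0, 0.0, -1.0]]
contact_force: [0.2, -0.6, -0.1]
finger_gap: 27.7
grasp_force: 15.0
```

Emit:
play_rows([
  [0,0,0,0.0052,0.0395,0,0.8],
  [0,0,0,0.0052,0.0395,0,0.8],
  [0,0,0,0.0052,0.0395,0,0.8],
  [0,0,0,0.0052,0.0395,0,0.8],
  [0,0,0,0.0052,0.0395,0,0.8],
  [0,0,0,0,0,0,0.8],
  [0,0,0,0,0,-0.03,0.8],
  [0,0,0,0,0,-0.03,0.8],
  [0,0,0,0,0,-0.02,0.8],
  [0,0,0,0,0,0,0.8],
])

```text
clock: 21.05
tcp_pos: [555.0, 248.9, 35.6]
orientation: [[-0.048, 0.999, -0.004], [0.999, 0.048, -0.002], [-0.001, -0.004, -1.0]]
contact_force: [-0.4, -0.2, -0.5]
finger_gap: 27.6
grasp_force: 15.0
```

```bash
python3 - <<'E'
from h import *
s=bot.state(); print(s['tcp_pos'],s['finger_gap'],s['contact_force'])
g=grab('side'); cv2.imwrite('pics/s6.png',cv2.resize(g['img'][90:210,150:300],None,fx=4.5,fy=4.5,interpolation=cv2.INTER_CUBIC))
E
```

```text
[555.02908971 248.87249533  35.55925092] 27.55728465139075 [-0.44777093 -0.17182693 -0.47780157]
```

View pics/s6.png

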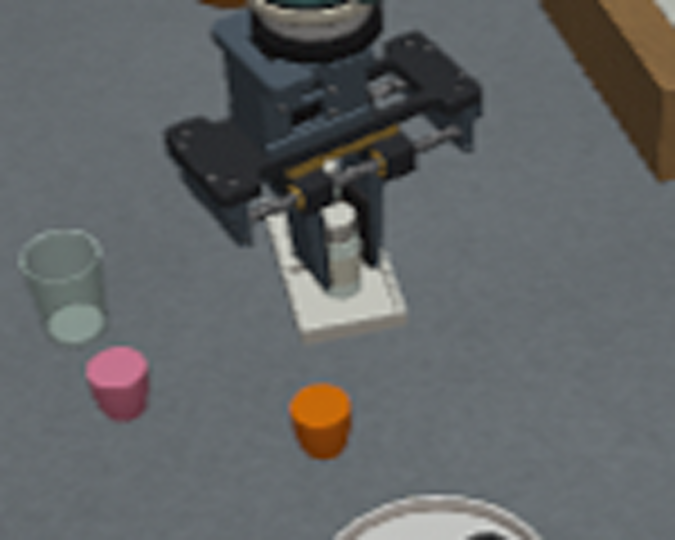

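Vial 2 hangs over the near bay at (342,250), with vial 1 clear behind it. I lower about 15 mm, then release.

Emit:
play_rows([
  [0,0,0,0,0,-0.008,0.8],
  [0,0,0,0,0,-0.005,0.8],
  [0,0,0,0,0,-0.002,0.8],
  [0,0,0,0,0,0,0.8],
  [0,0,0,0,0,0,0.8],
])

```text
clock: 21.6
tcp_pos: [557.0, 250.1, 23.3]
orientation: [[-0.048, 0.999, 0.0], [0.999, 0.048, 0.0], [0.0, 0.0, -1.0]]
contact_force: [-0.3, 0.2, -0.2]
finger_gap: 27.7
grasp_force: 15.0
```

Emit:
play_rows([
  [0,0,0,0,0,0,0.55],
  [0,0,0,0,0,0,0.5],
  [0,0,0,0,0,0,0.5],
  [0,0,0,0,0,0.02,0.5],
  [0,0,0,0,0,0.03,0.5],
  [0,0,0,0,0,0.04,0.45],
  [0,0,0,0,0,0.04,0.3],
  [0,0,0,-0.03,-0.03,0.04,0.3],
  [0,0,0,-0.03,-0.04,0.03,0.3],
  [0,0,0,-0.03,-0.04,0,0.3],
])

```text
clock: 22.6
tcp_pos: [476.5, 149.9, 216.3]
orientation: [[-0.049, 0.999, 0.006], [0.999, 0.049, 0.001], [0.001, 0.006, -1.0]]
contact_force: [0.1, -1.3, 0.0]
finger_gap: 64.1
grasp_force: 0.0
```

Emit:
play_rows([
  [0,0,0,0,-0.03,0,0.3],
  [0,0,0,0,-0.03,0,0.3],
  [0,0,0,0,0,0,0.3],
  [0,0,0,0,0,0,0.3],
  [0,0,0,0,0,0,0.3],
])

```text
clock: 23.1
tcp_pos: [475.5, 90.5, 213.0]
orientation: [[-0.048, 0.999, 0.0], [0.999, 0.048, 0.0], [0.0, 0.0, -1.0]]
contact_force: [0.2, -0.4, 0.1]
finger_gap: 63.8
grasp_force: 0.0
```

```bash
python3 - <<'E'
from h import *
s=bot.state(); print(s['tcp_pos'],s['finger_gap'],s['contact_force'])
f=grab('top'); g=grab('side')
cv2.imwrite('pics/t7.png',cv2.resize(f['img'][120:255,115:400],None,fx=2.8,fy=2.8,interpolation=cv2.INTER_CUBIC))
cv2.imwrite('pics/s7.png',cv2.resize(g['img'][95:370,140:400],None,fx=2.15,fy=2.15,interpolation=cv2.INTER_CUBIC))
E
```

```text
[475.53621041  90.52852837 212.98101722] 63.77571373233085 [ 0.22774064 -0.42699918  0.10803472]
```

View pics/s7.png

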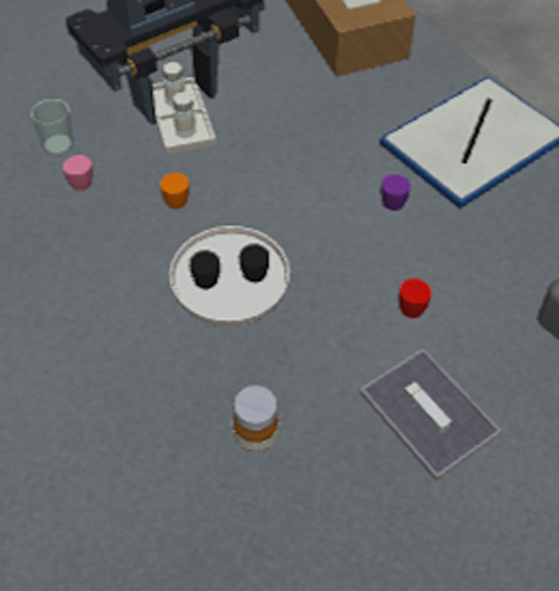

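View pics/t7.png

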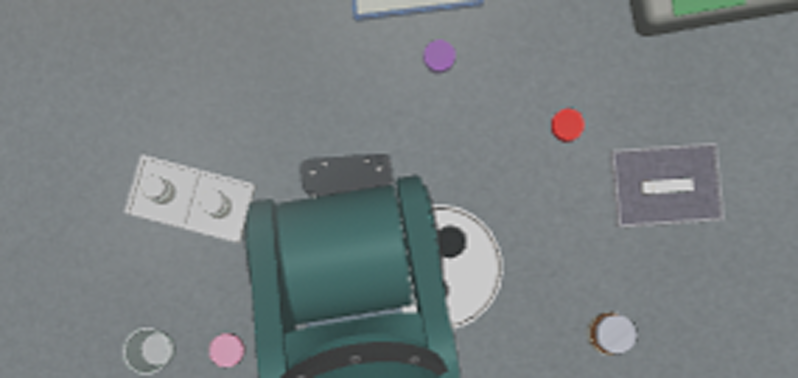

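Both vials stand in their bays, at top view (160,190) and (217,205). Both stoppers are upright in the dish, at side view (205,269) and (254,262). The cell lies lengthwise mid-tray at (668,186). The beaker and jar haven't moved, and the arm touches nothing, so I hand in the job.

```bash
python3 -c "
from station import bot
print(bot.close_job())"
```

```text
the job is handed in; nothing more can be done
None
```

I handed the job in at about 23 s on the robot's clock; the hand-in gave no verdict, but the last pictures show both vials upright in their bays, both black stoppers upright in the dish, the cell lying lengthwise in the middle of its tray, and the beaker and jar where they were.

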